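Latch the bench tumbler's lid and start it from the push-button station

TASK

Get the bench tumbler running: first swing the steel hasp on its lid down over the staple until it lies flat on the catch block. Then press the station's buttons in starting order - power (small round), guard reset (square), start (large flat round) - each fully in for a moment and let right back out before the next. Press nothing while the hasp is open, leave the mushroom-headed stop button alone and do not shift the loose drill box, pliers and arbor.

Things in the scene. Friction and masses are not known exactly. Their poses are not given: they have to be found in the camera images.
- tumbler: the bench tumbler, fixed: grey sheet-steel box, 220 mm deep (x), 240 mm wide (y; a dark belt cover adds 17 mm at -y), with a flat aluminium-framed lid with a clear window, already shut. Lid top 127 mm, front deck (the front 92 mm) 105 mm above the bench. Origin: centre of its underside; front = -x, z up
- hasp_hinge (a point): point on the tumbler, in the middle of the hasp's hinge axis, on the lid's front bar, 131 mm above the bench; its axes are the tumbler's, the hinge axis is its y axis
- hasp (a joint): angle of the hasp (rad): 0 = closed, level on the catch block, pointing to the tumbler's front (-x); 1.57 = upright; stop at 2.0, leaning back over the lid. Stiff hinge: it stays where it is left, 1 N at its end moves it. Steel strap 36 mm wide (y), 4 mm thick, reaching 99 mm from the axis, where a lip turns up 12 mm (upwards when closed); slot for the staple 65 to 81 mm from the axis
- hasp_press (a point): point on the middle of the strap's upper face (the face that is uppermost when closed), 45 mm from the hinge axis; it moves with the hasp
- staple_top (a point): top of the steel staple (a 20 mm wide loop across y) on the tumbler's black catch block, 74 mm in front of the hinge axis, 145 mm above the bench; it stands 12 mm above the closed strap
- station: the push-button station, fixed: grey wedge-shaped box, 176 x 176 mm; its top slopes 0.26 rad down towards its front (-x), 44 mm above the bench at the front, 91 mm at the rear. Origin: centre of its underside, z up. Four black buttons in a square, 68 mm apart front to rear, 72 mm left to right: rear left (+y) power, rear right reset, front left start, front right stop
- power_top (a point): centre of the top face of the power button: small round flat cap, 30 mm across, 12 mm proud of its bezel; z axis = out of the panel (the button sinks along -z); moves with the button
- reset_top (a point): centre of the top face of the guard-reset button: square flat cap, 33 mm, 12 mm proud; z axis as for power
- start_top (a point): centre of the top face of the start button: large round flat cap, 47 mm across, 12 mm proud; z axis as for power
- stop_top (a point): top of the stop button: mushroom head 52 mm across, standing 30 mm above its bezel, inside a fixed steel guard ring 68 mm across and 16 mm high; not to be pressed
- power (a joint): how far the power button is pressed in (m): 0 = out, 0.006 = fully in; like the others it sinks straight into the panel against a spring (2 N at first, 4.4 N at the bottom) and springs back by itself
- reset (a joint): how far the guard-reset button is pressed in (m), 0 to 0.006
- start (a joint): how far the start button is pressed in (m), 0 to 0.006
- stop (a joint): how far the stop button is pressed in (m), 0 to 0.006
- drill_box: loose bystander: green sheet-metal drill box, 68 x 91 x 33 mm; origin at the centre of its underside
- pliers: loose bystander: pliers with yellow handles, 191 x 63 x 14 mm, lying flat; origin at the centre of the underside
- arbor: loose bystander: dark steel arbor standing upright, 56 mm across, 105 mm high; origin at the centre of its underside

How it is judged:
On the way, in this order (a step that is already met when the one before it is completed fails the run):
1. the hasp lies closed on its catch, no button pressed (value of joint hasp below 0.06 rad and value of joint each of power, reset, start, stop below 0.0015 m), for 0.2 s.
2. power pressed fully in, all other buttons out (value of joint hasp below 0.06 rad and value of joint power above 0.0045 m and value of joint each of reset, start, stop below 0.0015 m), for 0.15 s.
3. guard reset pressed fully in, all other buttons out (value of joint hasp below 0.06 rad and value of joint reset above 0.0045 m and value of joint each of power, start, stop below 0.0015 m), for 0.15 s.
4. start pressed fully in, all other buttons out (value of joint hasp below 0.06 rad and value of joint start above 0.0045 m and value of joint each of power, reset, stop below 0.0015 m), for 0.15 s.
At the end, for the whole second after the job is handed in: the hasp lies closed on the catch block (within 0.06 rad) and at rest, all four buttons are out again (within 1.5 mm) (all of step 1 and velocity of joint hasp below 0.05 rad/s); the robot touches nothing.
It fails at once if the stop button is pressed (more than 2.5 mm) (value of joint stop above 0.0025 m).
It fails at once if a button is pressed (more than 3 mm) while the hasp is not closed (more than 0.15 rad open) (value of joint hasp above 0.15 rad and value of joint any of power, reset, start above 0.003 m).
It fails at once if the drill box is moved more than 25 mm (distance of drill_box from where it was at the start of the episode above 0.025 m).
It fails at once if the pliers is moved more than 25 mm (distance of pliers from where it was at the start of the episode above 0.025 m).
It fails at once if the arbor is moved more than 25 mm (distance of arbor from where it was at the start of the episode above 0.025 m).
It also fails if it takes over 59 s, if anything falls off the work surface, if the arm or the gripper's body presses on something with over 40 N, if the wrist force passes 120 N, or if a joint passes its speed limit or range.

ROBOT

A 6-joint arm with a two-finger parallel gripper is mounted at the origin on a cart in front of the work surface, level with it; the furniture and walls round the work are solid. World frame = base frame: x ahead of the robot, y to its left, z up, the work surface at z = 0. Lengths are in m, angles in rad, forces in N, time in s.
With the tool pointing down it reaches from about 0.35 to 0.975 m from the base axis. Payload 4.9 kg.
Tool frame: the origin (TCP) lies at the very end of the fingers, on their centre line; the grasp point (between the pads) lies 19 mm behind it; z points along the fingers, y is the line along which they close (so a half turn about z gives the same grasp; the last joint's range is limited). The gripper opens to 85 mm and grips with 20 to 120 N. Pads are 22 mm wide; open, the fingers measure 114 mm over their backs; the gripper's body (76 mm by 85 mm) begins 54 mm behind the grasp point. The pads swing forward as they close: fully open they stand 13 mm farther back than shut.
Start: joints at [1.094, 0.053, 1.613, -0, 1.476, -0.119], TCP at [0.219, 0.585, 0.231] pointing down, gripper open.
Joint ranges: [-3.01, 3.01], [-1.01, 2.22], [0.06, 2.58], [-1.02, 4.17], [0.09, 2.62], [-3.14, 3.14]. Speed limits (rad/s): [2.57, 2.57, 3.14, 3.14, 3.14, 3.14].

INTERFACE

Orientations are given as a unit quaternion [w, x, y, z].
In Python, from plant import * gives the robot as it stands.
- The arm moves only by the tool jog_arm, never from a script. Its argument "moves" is a list that holds one entry, the list of rows, each a list of 7 numbers: the finger opening in cm, from 0 to 8.54, then the shift along the tool's x, y, z in cm, then the turn, a rotation vector about the tool's x, y, z in rad. A call has 1 to 20 rows; each row shifts and turns the commanded pose from where the row before left it, along the tool's axes as they then stand; what a row does not reach is not made up. A row lasts 1/12 s, in which the tool goes at most 41.7 mm and 7.16 degrees, less where a joint would pass 70% of its speed; a pose out of reach is approached as far as the arm can. A call is refused whole if a number of a shift passes 4.17 or a number of a turn 0.125, either way. A call with a gripper value outside its range is refused whole. The fingers move at their own pace and stop on an object; the grip force is fixed at half the most. Time passes only in rows, so rows that do not move let the fingers close. It gives the time, the measured TCP pose, the force, the opening and the grip force at its end, in the units of the state.
- state(): the state, without advancing time (a new reading comes with each control period).
- grab_frame(name): name is "scene" or "top" or "wrist"; returns a dict with "color" (400x640x3 uint8, blue, green, red), "depth" (400x640 float32, m along the optical axis (not along the pixel's ray), 0 where there is no reading), "fx", "fy", "cx", "cy" (pixels), "R" (3x3) and "t" (3): a world point X has camera coordinates R X + t. Camera axes: x right, y down, z forward; pixel columns grow to the right and rows downward; lengths in m; the calibration is good to about 2 mm. A picture is of the moment at which its call begins.
- job_done(): hands the job in; it is judged then, once.
Trained networks look in a picture, given as the dict that the camera call returned (one of the last four; its "shot" number tells which), for a name from the list of things; names that differ only in an ending like _2 or _b are one class to them, and where a whole thing is asked for, a point or a joint stands for the part that bears it (a point fixed in the world has none). Each returns a list of dicts, best first, with "p" (0 to 1); they miss things now and then, are a little off and sometimes report something else, mostly with a low value. They report only what shows in the picture. A call takes as long as a camera call.
- recognise(name, picture): "rect" ([centre column, centre row, width, height] in pixels, round what is visible of it).
- regions_of(name, picture): "pixels" (400x640 bool, what is visible of it) and "rect" ([centre column, centre row, width, height] in pixels, round what is visible of it).
The state is a dict: "time": time; "joint_pos": joint angles; "joint_vel": joint speeds; "joint_efforts": joint torques, N m; "tool_pos": TCP position; "tool_rot": TCP orientation; "contact_force": force on the tool from outside, world axes, zero at the start; "ft_torque": the same for the moment, N m; "gripper_width": opening from 0.0 (shut) to 1.0 (fully open); "grasp_force": force on a finger pad.
Only numpy, scipy, OpenCV 4.12 (cv2) and the standard library are available. Lean on these libraries where they do the work, as an engineer would, in place of code of your own. Each camera call takes 0.05 s, during which the arm holds its last target. There are 200 camera calls.

## Working session

There is one attempt and no reset: what is moved stays moved. The work goes in short steps, Python scripts to look and compute and a tool call to move; the robot and the scene stay as the last step left them, time stands still between calls to the robot, and variables do not carry over. Pictures are saved under pics/ and viewed, at most 10 in all, crops included, and the job is handed in when it is done.

Besides the shell and the picture viewer there is one more tool, called after ">>>" as name(argument=value, ...), one argument or row to a line, values as JSON. jog_arm: Moves the arm, as the interface text tells. Its arguments: {"type":"object","properties":{"moves":{"type":"array"}},"required":["moves"]}

```bash
ls; mkdir -p pics; cat > h.py <<'E'
from plant import *
import numpy as np, cv2
def world(f,u,v,d=None):
    if d is None: d=f["depth"][int(round(v)),int(round(u))]
    c=np.array([(u-f["cx"])/f["fx"]*d,(v-f["cy"])/f["fy"]*d,d])
    return f["R"].T@(c-f["t"])
def cloud(f):
    v,u=np.mgrid[0:400,0:640]; d=f["depth"]
    c=np.stack([(u-f["cx"])/f["fx"]*d,(v-f["cy"])/f["fy"]*d,d],-1)
    return (c-f["t"])@f["R"]
E
python3 - <<'E'
from h import *
np.set_printoptions(precision=4,suppress=True)
s=state(); print(s["time"],s["tool_pos"],s["tool_rot"],s["gripper_width"])
for n in ("scene","top"):
    f=grab_frame(n); im=f["color"].copy(); cv2.imwrite(f"pics/{n}0.png",im); P=cloud(f)
    print(n,f["fx"],f["t"])
    for k in ["tumbler","hasp","hasp_hinge","hasp_press","staple_top","station","power_top","reset_top","start_top","stop_top","drill_box","pliers","arbor"]:
        r=regions_of(k,f)
        for q in r[:2]:
            m=q["pixels"]&(f["depth"]>0)
            if m.any():
                X=P[m]; print(k,round(q["p"],2),np.round(q["rect"]),m.sum(),"med",np.median(X,0),"lo",np.percentile(X,3,0),"hi",np.percentile(X,97,0))
E
```

```text
pics
0.0 [0.2186 0.5849 0.2301] [-0.0003  0.1779  0.984  -0.001 ] 1.0018781015508051
scene 385.80764089215603 [-0.276   0.3644  0.9942]
tumbler 0.57 [257. 165.  89.  82.] 4650 med [0.4969 0.2481 0.1059] lo [0.4029 0.1472 0.0258] hi [0.629 0.405 0.132]
hasp_hinge 0.6 [256. 168.  90.  84.] 4593 med [0.496  0.2477 0.1059] lo [0.4029 0.1472 0.0259] hi [0.625  0.4053 0.1318]
hasp_press 0.61 [246. 141.  14.  24.] 101 med [0.4976 0.2927 0.1951] lo [0.4851 0.2776 0.1352] hi [0.5185 0.3121 0.2287]
staple_top 0.65 [259. 166.  93.  78.] 4713 med [0.4969 0.248  0.1058] lo [0.4029 0.1472 0.0204] hi [0.6313 0.4054 0.1318]
station 0.81 [398. 236.  77.  78.] 3703 med [ 0.476  -0.2774  0.0703] lo [ 0.4143 -0.3555  0.0154] hi [ 0.581  -0.1876  0.0953]
station 0.64 [244. 141.  10.  24.] 118 med [0.4977 0.298  0.1944] lo [0.4854 0.2778 0.0459] hi [0.6864 0.5057 0.229 ]
start_top 0.77 [380. 235.  19.  14.] 183 med [ 0.4622 -0.2335  0.0759] lo [ 0.4454 -0.2527  0.0623] hi [ 0.4823 -0.2138  0.0824]
stop_top 0.64 [404. 241.  16.  20.] 242 med [ 0.4579 -0.3042  0.0908] lo [ 0.4399 -0.3258  0.0768] hi [ 0.484
[... 1840 characters left out ...]
726 -0.2306  0.0762] lo [ 0.4531 -0.2508  0.0692] hi [ 0.4924 -0.2107  0.0834]
stop_top 0.67 [440. 215.  21.  23.] 305 med [ 0.4671 -0.3015  0.0914] lo [ 0.446  -0.3238  0.0807] hi [ 0.4874 -0.2821  0.0986]
stop_top 0.31 [206. 184. 121. 116.] 9867 med [0.5322 0.2778 0.1205] lo [0.4238 0.1548 0.0525] hi [0.6491 0.4024 0.1316]
drill_box 0.76 [305. 233.  32.  27.] 888 med [0.4221 0.0357 0.0324] lo [ 0.3916 -0.0059  0.0213] hi [0.4536 0.0779 0.0371]
pliers 0.24 [440. 184.  13.  14.] 168 med [ 0.5366 -0.303   0.0931] lo [ 0.5208 -0.3184  0.0864] hi [ 0.5521 -0.2883  0.0993]
arbor 0.54 [343. 229.  23.  27.] 366 med [ 0.4231 -0.0581  0.0627] lo [ 0.4015 -0.0817  0.0544] hi [ 0.4494 -0.0357  0.1068]
```

```bash
python3 - <<'E'
import cv2,numpy as np
t=cv2.imread('pics/top0.png')[100:280,110:500]; s=cv2.imread('pics/scene0.png')[90:290,180:460]
cv2.imwrite('pics/a.png',cv2.resize(t,None,fx=2.05,fy=2.05,interpolation=cv2.INTER_CUBIC))
cv2.imwrite('pics/b.png',cv2.resize(s,None,fx=2.8,fy=2.8,interpolation=cv2.INTER_CUBIC))
E
```

```text
(no output)
```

View pics/a.png

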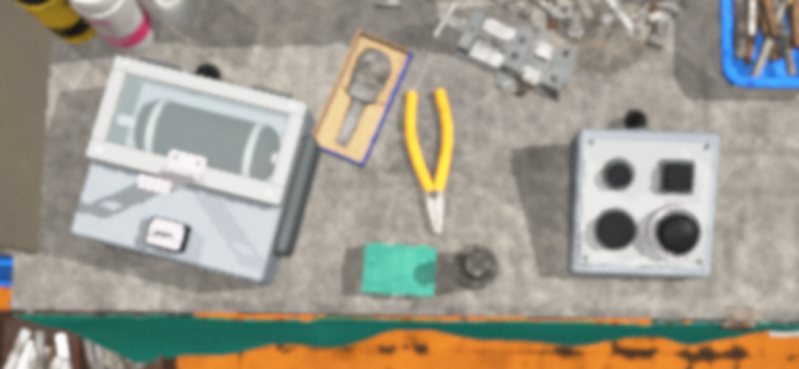

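View pics/b.png

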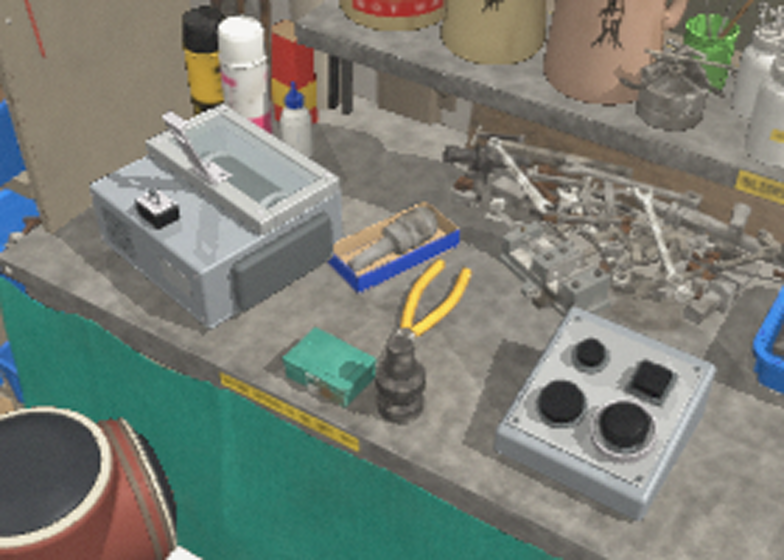

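```bash
python3 - <<'E'
from h import *
np.set_printoptions(precision=4,suppress=True)
for n in ("top","scene"):
    f=grab_frame(n); P=cloud(f); g=f["color"].max(-1); ok=f["depth"]>0
    print("==",n)
    sel=ok&(P[...,0]>.40)&(P[...,0]<.62)&(P[...,1]>-.38)&(P[...,1]<-.15)&(P[...,2]>.035)&(P[...,2]<.115)
    X=P[sel&(g>130)]                       # panel: light grey
    for _ in range(6):
        c=X.mean(0); nrm=np.linalg.svd(X-c,full_matrices=False)[2][2]; nrm*=np.sign(nrm[2]); d=(X-c)@nrm; X=X[abs(d)<max(.003,1.5*d.std()*0+.003)]
    print("panel n",nrm,"tilt",np.arccos(nrm[2]),"yaw",np.arctan2(-nrm[1],-nrm[0]),"c",c,len(X))
    r=cv2.minAreaRect(X[:,:2].astype(np.float32)*1000); print("rect mm",r)
    for k in ("power_top","reset_top","start_top","stop_top"):
        for q in regions_of(k,f)[:1]:
            m=q["pixels"]&ok; Y=P[m]; hgt=(Y-c)@nrm
            top=Y[(hgt>np.percentile(hgt,80)-.004)]
            print(k,round(q["p"],2),"h",np.percentile(hgt,[10,50,90]),"top ctr",(top.min(0)+top.max(0))/2,"mean",top.mean(0),len(top))
    # tumbler lid & hasp
    T=ok&(P[...,0]>.38)&(P[...,0]<.68)&(P[...,1]>.12)&(P[...,1]<.44)
    L=P[T&(P[...,2]>.121)&(P[...,2]<.134)]; r=cv2.minAreaRect(L[:,:2].astype(np.float32)*1000); print("lid rect",r,len(L))
    D=P[T&(P[...,2]>.095)&(P[...,2]<.111)]; r=cv2.minAreaRect(D[:,:2].astype(np.float32)*1000); print("deck rect",r)
    B=P[T&(g<75)&(P[...,2]>.108)&(P[...,2]<.16)&(P[...,0]<.5)]; print("catch dark",B.mean(0),B.min(0),B.max(0),len(B))
    S=P[T&(P[...,2]>.14)&(P[...,2]<.30)]
    for a,b in ((.14,.16),(.16,.18),(.18,.2),(.2,.22),(.22,.25)):
        Y=S[(S[:,2]>a)&(S[:,2]<b)]
        if len(Y): print("hasp z",a,len(Y),Y.mean(0),Y.min(0),Y.max(0))
E
```

```text
== top
panel n [-0.2621  0.0119  0.965 ] tilt 0.26544853795999107 yaw -0.04526234627222774 c [ 0.5162 -0.2612  0.0704] 2377
rect mm ((507.5500793457031, -267.1717224121094), (174.40391540527344, 173.63414001464844), 88.87274932861328)
power_top 0.68 h [0.0131 0.0176 0.0211] top ctr [ 0.5372 -0.2316  0.0958] mean [ 0.5366 -0.2318  0.095 ] 88
reset_top 0.47 h [0.0132 0.0166 0.0203] top ctr [ 0.5369 -0.3025  0.0955] mean [ 0.5363 -0.3026  0.0949] 110
start_top 0.65 h [0.0121 0.0172 0.0202] top ctr [ 0.4718 -0.2311  0.0766] mean [ 0.472  -0.2308  0.0768] 215
stop_top 0.63 h [0.0146 0.0178 0.0212] top ctr [ 0.5372 -0.2316  0.0958] mean [ 0.5365 -0.2319  0.095 ] 87
lid rect ((539.4651489257812, 287.88458251953125), (240.28749084472656, 209.66729736328125), 76.58563995361328) 4541
deck rect ((537.1499633789062, 281.01446533203125), (254.9579620361328, 228.4750213623047), 76.45143127441406)<stdin>:21: RuntimeWarning: Mean of empty slice.
  ret = um.true_divide(
Traceback (most recent call last):
ValueError: zero-size array to reduction operation minimum which has no identity
```

```bash
python3 - <<'E'
from h import *
np.set_printoptions(precision=4,suppress=True)
ex=np.array([np.cos(.2345),-np.sin(.2345)]); ey=np.array([np.sin(.2345),np.cos(.2345)])
for n in ("top","scene"):
    f=grab_frame(n); P=cloud(f); g=f["color"].max(-1).astype(int); ok=f["depth"]>0
    print("==",n)
    T=ok&(P[...,0]>.38)&(P[...,0]<.68)&(P[...,1]>.12)&(P[...,1]<.44)
    A=P[T]; G=g[T]; O=np.array([.532,.281]); q=(A[:,:2]-O)@np.stack([ex,ey],1); Q=np.c_[q,A[:,2]]
    def rep(k,m):
        Y=Q[m]; print(k,len(Y), *( [] if not len(Y) else [Y.mean(0),Y.min(0),Y.max(0)]))
    box=Q[(Q[:,2]>.09)&(Q[:,2]<.135)]; print("box 1-99%",np.percentile(box,[.5,99.5],0))
    rep("lid",(abs(Q[:,2]-.128)<.005)); rep("deck",(abs(Q[:,2]-.105)<.004))
    fr=(Q[:,0]<-.03)
    rep("catch",fr&(Q[:,2]>.112)&(Q[:,2]<.16)&(Q[:,0]<-.06))
    rep("catch dark",fr&(G<90)&(Q[:,2]>.11)&(Q[:,2]<.16))
    for a in np.arange(.135,.24,.015): rep("z%.3f"%a,(Q[:,2]>a)&(Q[:,2]<a+.015)&(Q[:,0]>-.09))
    if n=="scene":
        for k in ("power_top","reset_top","start_top","stop_top"):
            r=regions_of(k,f)[:1]
            for e in r:
                m=e["pixels"]&ok; Y=P[m]; h=Y@np.array([-.257,0,.966]); t=Y[h>np.percentile(h,85)-.004]; print(k,e["p"],(t.min(0)+t.max(0))/2,t.mean(0),len(t))
E
```

```text
== top
box 1-99% [[-0.108  -0.1247  0.0909]
 [ 0.1159  0.1262  0.1318]]
lid 3430 [0.0369 0.0077 0.126 ] [-0.099 -0.112  0.123] [0.1105 0.1284 0.1327]
deck 2843 [-0.0604  0.0051  0.1045] [-0.1091 -0.1121  0.101 ] [0.1199 0.1273 0.109 ]
catch 286 [-0.0822  0.0064  0.1276] [-0.099  -0.0152  0.1121] [-0.0606  0.0822  0.1477]
catch dark 6 [-0.0835 -0.0137  0.1233] [-0.093  -0.0145  0.1203] [-0.0734 -0.0132  0.1268]
z0.135 45 [-0.0365  0.006   0.1419] [-0.0852 -0.0128  0.1351] [-0.0056  0.0293  0.1492]
z0.150 28 [-0.0168  0.0084  0.1576] [-0.02   -0.0099  0.1506] [-0.0141  0.0259  0.165 ]
z0.165 28 [-0.0224  0.006   0.172 ] [-0.0279 -0.0095  0.165 ] [-0.0193  0.0259  0.1796]
z0.180 17 [-0.0274  0.0014  0.1862] [-0.0325 -0.01    0.1805] [-0.0238  0.0205  0.1946]
z0.195 6 [-0.0337 -0.0072  0.2016] [-0.0369 -0.0097  0.1974] [-0.0314 -0.0046  0.2052]
z0.210 38 [-0.0401  0.0059  0.2226] [-0.0443 -0.0095  0.2136] [-0.0306  0.0267  0.2249]
z0.225 66 [-0.0363  0.0085  0.2272] [-0.0443 -0.0095  0.225 ] [-0.0308  0.026   0.2307]
== scene
box 1-99% [[-0.1143 -0.1287  0.0909]
 [ 0.1044  0.1237  0.1325
[... 478 characters left out ...]
0.0264 -0.0133  0.1505] [-0.0198  0.0265  0.1633]
z0.165 13 [-0.029   0.0023  0.172 ] [-0.0319 -0.0131  0.1651] [-0.0256  0.023   0.179 ]
z0.180 18 [-0.0346  0.0046  0.1881] [-0.0373 -0.01    0.1808] [-0.0317  0.0273  0.1935]
z0.195 10 [-0.0398  0.0039  0.2025] [-0.0431 -0.0123  0.1961] [-0.0366  0.0262  0.2091]
z0.210 23 [-0.0451  0.0051  0.2192] [-0.0482 -0.0116  0.2101] [-0.0391  0.0247  0.2248]
z0.225 25 [-0.0416  0.0046  0.2278] [-0.0499 -0.0117  0.2252] [-0.0369  0.022   0.2308]
reset_top 0.59 [ 0.5288 -0.3054  0.0961] [ 0.5297 -0.3064  0.0957] 92
start_top 0.73 [ 0.4655 -0.2317  0.0773] [ 0.4652 -0.2325  0.0777] 149
stop_top 0.51 [ 0.4588 -0.3032  0.0934] [ 0.4589 -0.3042  0.0937] 139
```

>>> jog_arm(
  moves=[
    [[0, 0, 0, -2, 0, 0, -0.062], [0, 0, 0, -2, 0, 0, -0.062], [0, -2.64, -1.55, 0, 0, 0, 0], [0, -2.64, -1.55, 0, 0, 0, 0], [0, -2.64, -1.55, 0, 0, 0, 0], [0, -2.64, -1.55, 0, 0, 0, 0], [0, -2.64, -1.55, 0, 0, 0, 0], [0, -2.64, -1.55, 0, 0, 0, 0], [0, -2.64, -1.55, 0, 0, 0, 0], [0, -2.64, -1.55, 0, 0, 0, 0], [0, -2.64, -1.55, 0, 0, 0, 0], [0, -2.64, -1.55, 0, 0, 0, 0], [0, -2.64, -1.55, 0, 0, 0, 0], [0, -2.64, -1.55, 0, 0, 0, 0], [0, -2.64, -1.55, 0, 0, 0, 0], [0, -2.64, -1.55, 0, 0, 0, 0], [0, 0, 0, 0, 0, 0, 0], [0, 0, 0, 0, 0, 0, 0]],
  ],
)

```text
time: 3.45
tool_pos: [0.5289, 0.2876, 0.2711]
tool_rot: [-0.0, 0.118, 0.993, 0.0]
contact_force: [-0.9, -0.3, -0.2]
gripper_width: -0.002
grasp_force: 0.0
```

```bash
python3 - <<'E'
from h import *
np.set_printoptions(precision=4,suppress=True)
s=state(); print(s["tool_pos"])
ex=np.array([np.cos(.2345),-np.sin(.2345)]); ey=np.array([np.sin(.2345),np.cos(.2345)])
f=grab_frame("wrist"); P=cloud(f); ok=f["depth"]>0
cv2.imwrite('pics/w1.png',f["color"])
A=P[ok]; q=(A[:,:2]-np.array([.5227,.2894]))@np.stack([ex,ey],1); Q=np.c_[q,A[:,2]]
for a in np.arange(.10,.24,.01):
    Y=Q[(Q[:,2]>a)&(Q[:,2]<a+.01)&(abs(Q[:,1])<.06)&(Q[:,0]>-.12)&(Q[:,0]<.02)]
    if len(Y): print("%.2f"%a,len(Y),Y.mean(0),Y.min(0),Y.max(0))
c=np.array([.5289,.2876,.2711]); print("cam pos",-f["R"].T@f["t"])
E
```

```text
[0.5289 0.2876 0.2711]
0.10 12153 [-0.0532 -0.0011  0.105 ] [-0.1001 -0.06    0.1003] [-0.0082  0.06    0.1099]
0.11 154 [-0.0085 -0.0032  0.1148] [-0.009  -0.0594  0.11  ] [-0.0081  0.0598  0.12  ]
0.12 5338 [-0.0254  0.0002  0.1274] [-0.0902 -0.0599  0.12  ] [0.02 0.06 0.13]
0.13 286 [-0.0546  0.0039  0.1306] [-0.0877 -0.0164  0.13  ] [0.0198 0.0244 0.1399]
0.14 153 [-0.0746  0.0042  0.1435] [-0.0767 -0.0049  0.1401] [-0.0723  0.0134  0.1464]
0.22 1563 [-0.0296  0.0045  0.2263] [-0.036  -0.0137  0.2216] [-0.0227  0.0223  0.2297]
0.23 2 [-0.0249 -0.003   0.23  ] [-0.0255 -0.0094  0.23  ] [-0.0243  0.0034  0.23  ]
cam pos [0.4484 0.3087 0.4139]
```

View pics/w1.png

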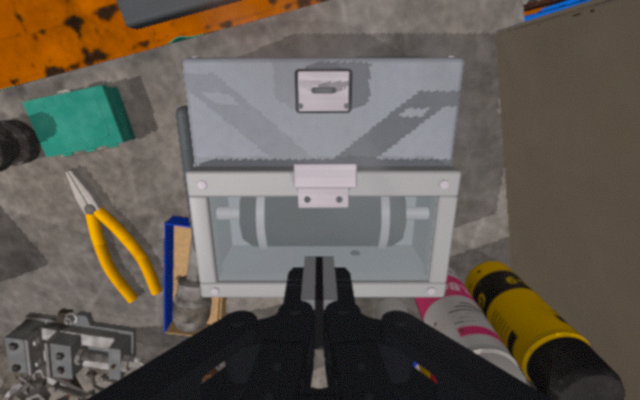

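>>> jog_arm(
  moves=[
    [[0, 0, 0.45, 0, 0, 0, 0], [0, 0, 0, 2.8, 0, 0, 0], [0, 0, 0, 2.8, 0, 0, 0], [0, 0, 0, 2.8, 0, 0, 0], [0, 0.67, 0, 0, 0, 0, 0], [0, 0.67, 0, 0, 0, 0, 0], [0, 0.46, 0, 0.22, 0, 0, 0], [0, 0.47, 0, 0.22, 0, 0, 0], [0, 0.84, 0, 0.55, 0, 0, 0], [0, 0.74, 0, 0.69, 0, 0, 0], [0, 0.61, 0, 0.81, 0, 0, 0], [0, 0.39, 0, 0.93, 0, 0, 0], [0, 0.21, 0, 0.95, 0, 0, 0], [0, 0.06, 0, 0.8, 0, 0, 0], [0, 0, 0, 0, 0, 0, 0], [0, 0, 0, 0, 0, 0, 0]],
  ],
)

```text
time: 4.83
tool_pos: [0.4791, 0.3046, 0.1345]
tool_rot: [-0.001, 0.117, 0.993, -0.001]
contact_force: [-0.3, -0.2, -0.1]
gripper_width: 0.0
grasp_force: 0.0
```

>>> jog_arm(
  moves=[
    [[0, 0, 0, 0.1, 0, 0, 0], [0, 0, 0, 0.1, 0, 0, 0], [0, 0, 0, 0, 0, 0, 0]],
  ],
)

```text
time: 5.08
tool_pos: [0.4794, 0.3047, 0.1332]
tool_rot: [-0.0, 0.117, 0.993, -0.0]
contact_force: [-1.5, -0.2, -0.4]
gripper_width: 0.002
grasp_force: 0.0
```

>>> jog_arm(
  moves=[
    [[0, 0, 0, 0.1, 0, 0, 0], [0, 0, 0, 0.1, 0, 0, 0], [0, 0, 0, 0, 0, 0, 0]],
  ],
)

```text
time: 5.33
tool_pos: [0.4796, 0.3049, 0.133]
tool_rot: [-0.0, 0.117, 0.993, -0.0]
contact_force: [-4.3, -2.1, 6.9]
gripper_width: -0.0
grasp_force: 3.2
```

```bash
python3 - <<'E'
from h import *
f=grab_frame("scene"); cv2.imwrite('pics/s2.png',cv2.resize(f["color"][90:240,190:330],None,fx=4,fy=4,interpolation=cv2.INTER_CUBIC))
E
```

```text
(no output)
```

View pics/s2.png

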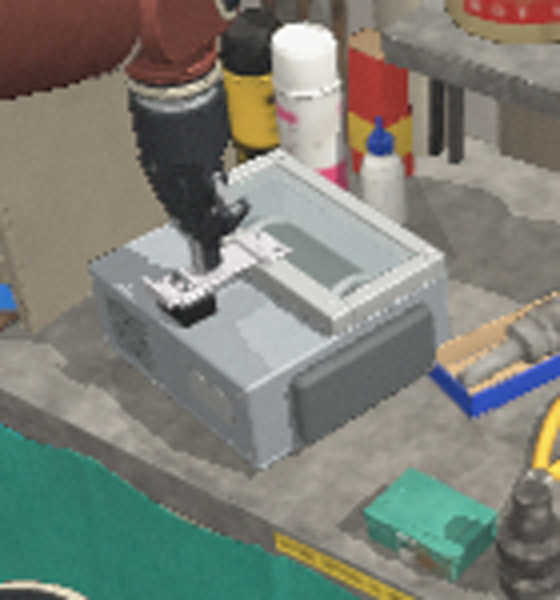

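>>> jog_arm(
  moves=[
    [[0, 0, 0, -4, 0, 0, 0], [0, 0, 0, -4, 0, 0, 0], [0, 0, 0, -4, 0, 0, 0], [0, -1.24, -3.65, 0, 0, 0, 0], [0, -1.24, -3.65, 0, 0, 0, 0], [0, -1.24, -3.65, 0, 0, 0, 0], [0, -1.24, -3.65, 0, 0, 0, 0], [0, -1.24, -3.65, 0, 0, 0, 0], [0, -1.24, -3.65, 0, 0, 0, 0], [0, -1.24, -3.65, 0, 0, 0, 0], [0, -1.24, -3.65, 0, 0, 0, 0], [0, -1.24, -3.65, 0, 0, 0, 0], [0, -1.24, -3.65, 0, 0, 0, 0], [0, -1.24, -3.65, 0, 0, 0, 0], [0, -1.24, -3.65, 0, 0, 0, 0], [0, -1.24, -3.65, 0, 0, 0, 0], [0, -1.24, -3.65, 0, 0, 0, 0], [0, 0, 0, 0, 0, 0, -0.11], [0, 0, 0, 0, 0, 0, -0.11], [0, 0, 0, 0, 0, 0, 0]],
  ],
)

```text
time: 7.05
tool_pos: [0.5297, -0.2334, 0.2513]
tool_rot: [-0.0, 0.007, 1.0, 0.0]
contact_force: [-0.4, 0.2, -0.9]
gripper_width: -0.004
grasp_force: 0.0
```

>>> jog_arm(
  moves=[
    [[0, 0, 0, 0, 0, -0.0867, 0], [0, 0, 0, 0, 0, -0.0867, 0], [0, 0, 0, 0, 0, -0.0866, 0], [0, 0, 0, 0, 0, 0, 0], [0, 0, 0, 0, 0, 0, 0]],
  ],
)

```text
time: 7.47
tool_pos: [0.5291, -0.232, 0.2514]
tool_rot: [0.129, 0.008, 0.992, -0.001]
contact_force: [-0.2, -0.2, 0.3]
gripper_width: -0.001
grasp_force: 0.0
```

```bash
python3 - <<'E'
from h import *
from scipy.spatial.transform import Rotation as Ro
np.set_printoptions(precision=4,suppress=True)
s=state(); p=np.array(s["tool_pos"]); q=np.array(s["tool_rot"]); R=Ro.from_quat(q[[1,2,3,0]]).as_matrix(); print(s["time"],p); print(R)
f=grab_frame("wrist"); P=cloud(f); ok=f["depth"]>0; g=f["color"].max(-1)
cv2.imwrite('pics/w2.png',f["color"])
X=P[ok&(g>120)&(P[...,0]>.42)&(P[...,0]<.6)&(P[...,1]>-.35)&(P[...,1]<-.18)&(P[...,2]>.04)&(P[...,2]<.1)]
for _ in range(8):
    c=X.mean(0); n=np.linalg.svd(X-c,full_matrices=False)[2][2]; n*=np.sign(n[2]); X=X[abs((X-c)@n)<.003]
print("n",n,c,len(X))
for k in ("power_top","reset_top","start_top","stop_top"):
    for e in regions_of(k,f)[:1]:
        Y=P[e["pixels"]&ok]; h=(Y-c)@n; t=Y[h>np.percentile(h,85)-.003]; b=(t.min(0)+t.max(0))/2
        print(k,round(e["p"],2),np.round(e["rect"]),"h",np.percentile(h,[50,90]),"ctr",b,t.mean(0),"span",np.ptp(t,0),"tool cm",(b-p)@R*100)
E
```

```text
7.4667 [ 0.5291 -0.232   0.2514]
[[-0.9666  0.016   0.2557]
 [ 0.0156  0.9999 -0.0036]
 [-0.2558  0.0005 -0.9667]]
n [-0.2559  0.0091  0.9667] [ 0.5097 -0.258   0.07  ] 23417
power_top 0.91 [319. 144.  28.  36.] h [0.0171 0.0181] ctr [ 0.5342 -0.2309  0.0935] [ 0.534  -0.2308  0.0939] span [0.028  0.0279 0.01  ] tool cm [ 3.5446  0.1166 15.4027]
reset_top 0.8 [239. 145.  43.  43.] h [0.0168 0.0178] ctr [ 0.5333 -0.3026  0.0937] [ 0.5327 -0.3023  0.094 ] span [0.0321 0.033  0.0113] tool cm [ 3.5191 -7.0576 15.3846]
start_top 0.63 [319.  62.  60.  65.] h [0.0171 0.0181] ctr [ 0.4695 -0.2295  0.0762] [ 0.4686 -0.2294  0.0765] span [0.0449 0.0461 0.0149] tool cm [10.2488  0.1548 15.4184]
stop_top 0.95 [226.  60.  65.  69.] h [0.0323 0.0351] ctr [ 0.4635 -0.3008  0.0923] [ 0.463  -0.3006  0.093 ] span [0.037  0.0397 0.0122] tool cm [10.3037 -6.9866 13.7301]
```

View pics/w2.png

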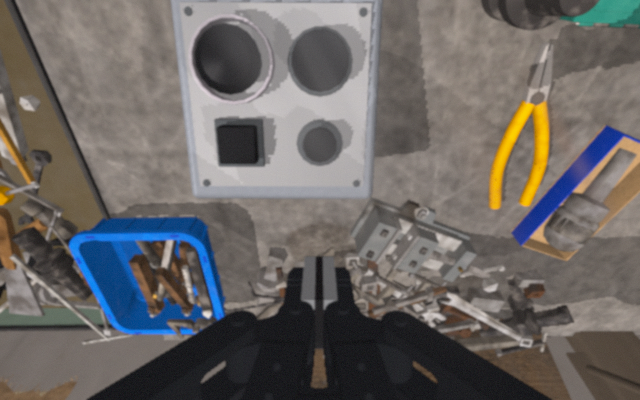

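>>> jog_arm(
  moves=[
    [[0, 1.77, 0.12, 3, 0, 0, 0], [0, 1.77, 0, 3, 0, 0, 0], [0, 0, 0, 3, 0, 0, 0], [0, 0, 0, 3, 0, 0, 0], [0, 0, 0, 2.4, 0, 0, 0], [0, 0, 0, 0.5, 0, 0, 0], [0, 0, 0, 0.5, 0, 0, 0], [0, 0, 0, 0.3, 0, 0, 0], [0, 0, 0, 0.3, 0, 0, 0], [0, 0, 0, 0.1, 0, 0, 0], [0, 0, 0, 0, 0, 0, 0], [0, 0, 0, 0, 0, 0, 0]],
  ],
)

```text
time: 8.72
tool_pos: [0.5381, -0.2319, 0.089]
tool_rot: [0.131, 0.007, 0.991, -0.002]
contact_force: [-2.4, 1.6, 5.9]
gripper_width: 0.003
grasp_force: 3.0
```

```bash
python3 - <<'E'
from h import *
s=state(); n=np.array([-.2559,0,.9667]); print(s["tool_pos"],s["contact_force"],np.dot(s["contact_force"],n),"below cap top mm",(np.array(s["tool_pos"])-[.5342,-.2309,.0935])@n*1000)
E
```

```text
[ 0.53806778 -0.23191656  0.08899599] [-2.43135224  1.5927525   5.89284926] 6.3188004147645165 below cap top mm -5.343791228184912
```

>>> jog_arm(
  moves=[
    [[0, 0, 0, 0.1, 0, 0, 0], [0, 0, 0, 0, 0, 0, 0], [0, 0, 0, 0, 0, 0, 0], [0, 0, 0, 0, 0, 0, 0], [0, 0, 0, -1.1, 0, 0, 0], [0, 0, 0, -3, 0, 0, 0], [0, 0, -2.4, 0, 0, 0, 0], [0, 0, -2.4, 0, 0, 0, 0], [0, 0, -2.4, 0, 0, 0, 0], [0, 0, 0, 0, 0, 0, 0], [0, 0, 0, 2.3, 0, 0, 0], [0, 0, 0, 0.5, 0, 0, 0], [0, 0, 0, 0.5, 0, 0, 0], [0, 0, 0, 0.3, 0, 0, 0], [0, 0, 0, 0.3, 0, 0, 0], [0, 0, 0, 0.2, 0, 0, 0], [0, 0, 0, 0, 0, 0, 0], [0, 0, 0, 0, 0, 0, 0], [0, 0, 0, 0, 0, 0, 0], [0, 0, 0, 0, 0, 0, 0]],
  ],
)

```text
time: 10.38
tool_pos: [0.5356, -0.3028, 0.0885]
tool_rot: [0.128, 0.006, 0.992, -0.0]
contact_force: [-15.1, 6.6, 16.1]
gripper_width: -0.003
grasp_force: 9.7
```

>>> jog_arm(
  moves=[
    [[0, 0, 0, -1.0, 0, 0, 0], [0, 0, 0, -3, 0, 0, 0], [0, 0, 2.4, 0, 0, 0, 0], [0, 0, 2.4, 0, 0, 0, 0], [0, 0, 2.4, 0, 0, 0, 0], [0, 2.25, 0, 0, 0, 0, 0], [0, 2.25, 0, 0, 0, 0, 0], [0, 2.25, 0, 0, 0, 0, 0], [0, 0, 0, 0, 0, 0, 0], [0, 0, 0, 2.2, 0, 0, 0], [0, 0, 0, 0.5, 0, 0, 0], [0, 0, 0, 0.5, 0, 0, 0], [0, 0, 0, 0.3, 0, 0, 0], [0, 0, 0, 0.3, 0, 0, 0], [0, 0, 0, 0.1, 0, 0, 0], [0, 0, 0, 0, 0, 0, 0], [0, 0, 0, 0, 0, 0, 0]],
  ],
)

```text
time: 11.8
tool_pos: [0.4719, -0.2303, 0.0712]
tool_rot: [0.129, 0.006, 0.992, -0.0]
contact_force: [-10.4, 3.8, 12.9]
gripper_width: -0.001
grasp_force: 7.2
```

>>> jog_arm(
  moves=[
    [[0, 0, 0, 0, 0, 0, 0], [0, 0, 0, 0, 0, 0, 0], [0, 0, 0, -1.0, 0, 0, 0], [0, 0, 0, -3, 0, 0, 0], [0, 0, 0, -4, 0, 0, 0], [0, 0, 0, -4, 0, 0, 0], [0, 0, 0, 0, 0, 0, 0], [0, 0, 0, 0, 0, 0, 0], [0, 0, 0, 0, 0, 0, 0]],
  ],
)

```text
time: 12.55
tool_pos: [0.4412, -0.2302, 0.1863]
tool_rot: [0.13, 0.007, 0.991, -0.001]
contact_force: [0.2, 0.0, -0.2]
gripper_width: -0.0
grasp_force: 0.0
```

```bash
python3 - <<'E'
from h import *
f=grab_frame("scene"); cv2.imwrite('pics/s3.png',cv2.resize(f["color"][90:290,180:460],None,fx=2.8,fy=2.8,interpolation=cv2.INTER_CUBIC))
E
```

```text
(no output)
```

View pics/s3.png

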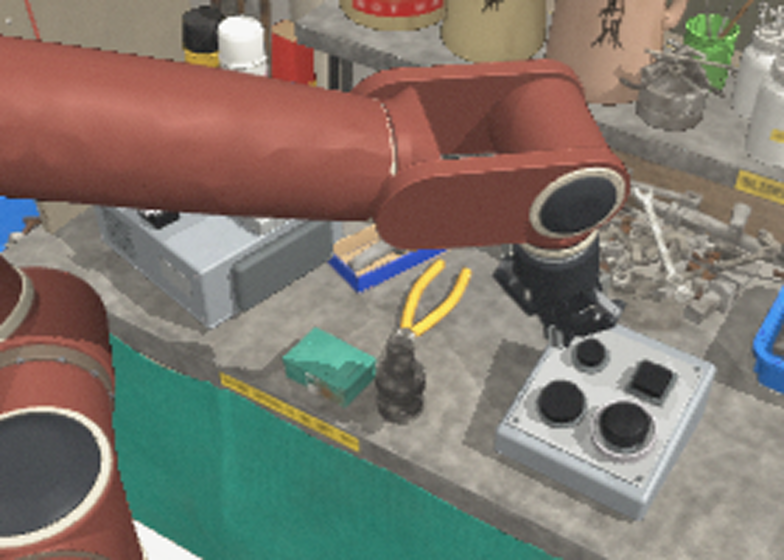

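The scene picture shows all four caps out, at about (590,353), (655,378), (560,402) and (625,425). The drill box, arbor and pliers are where they were, and the arm hides the hasp. I'll check the hasp in the top view's depth before handing in.

```bash
python3 - <<'E'
from h import *
f=grab_frame("top"); P=cloud(f); d=(P[...,:2]-np.array([.5237,.2935]))
ex=np.array([.9726,-.2324]); ey=np.array([.2324,.9726]); a=-d@ex; b=d@ey
m=(f["depth"]>0)&(abs(b)<.014)&(a>.02)&(a<.095)
for lo in (.02,.035,.05,.08): z=P[m&(a>lo)&(a<lo+.015)][:,2]; print(lo,len(z),np.round(np.percentile(z,[5,50,95]),4))
z=P[m][:,2]
if len(z)>50 and np.percentile(z,99)<.155: print(job_done())
E
```

```text
0.02 74 [0.1275 0.1324 0.137 ]
0.035 75 [0.1284 0.1321 0.1353]
0.05 73 [0.1289 0.1326 0.1358]
0.08 75 [0.1288 0.132  0.1422]
the job is handed in; nothing more can be done
None
```

I closed the hasp flat over the staple, then pressed power, guard reset and start in that order, each fully in and released, and handed the job in at about 12.6 s; I haven't seen the verdict. The last pictures showed the hasp level, all four buttons out and the drill box, pliers and arbor in place.

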